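# Slide the bar and the order block out over the end of the packing board

## Robot

A 6-joint arm with a two-finger parallel gripper is mounted at the origin on a cart in front of the work surface, level with it; the furniture and walls round the work are solid. World frame = base frame: x ahead of the robot, y to its left, z up, the work surface at z = 0. Lengths are in m, angles in degrees, forces in N, time in s.
With the tool pointing down it reaches from about 0.3 to 0.75 m from the base axis. Payload 8.5 kg.
Tool frame: the origin (TCP) lies between the finger pads; the fingertips stand 8 mm ahead of it and the grasp point (between the pads) lies 11 mm behind it; z points along the fingers, y is the line along which they close (so a half turn about z gives the same grasp; the last joint's range is limited). The gripper opens to 85 mm and grips with 20 to 120 N. Pads are 22 mm wide; open, the fingers measure 114 mm over their backs; the gripper's body (76 mm by 85 mm) begins 54 mm behind the grasp point. The pads swing forward as they close: fully open they stand 13 mm farther back than shut.
Start: joints at [51.377, 21.807, 74.336, -0, 83.858, -12.336], TCP at [0.244, 0.493, 0.239] pointing down, gripper open.
Joint ranges: [-178.18, 178.18], [-50.72, 133.34], [12.68, 142.11], [-81.47, 261.47], [9.98, 163.14], [-165.26, 165.26]. Speed limits (degrees/s): [136.94, 136.94, 180, 180, 180, 180].

## Interface

Orientations are given as [roll, pitch, yaw] about the fixed x, y, z axes, in that order (R = Rz(yaw) Ry(pitch) Rx(roll)).
In Python, from station import * gives the robot as it stands.
- The arm moves only by the tool play_rows, never from a script. Its argument "series" is one flat list of numbers, 7 for each row, row after row: the shift along the tool's x, y, z in cm, then the turn, a rotation vector about the tool's x, y, z in degrees, then the opening, from 0 (shut) to 1 (fully open). A call has exactly 8 rows; each row shifts and turns the commanded pose from where the row before left it, along the tool's axes as they then stand; what a row does not reach is not made up. A row lasts 1/10 s, in which the tool goes at most 50 mm and 8.59 degrees, less where a joint would pass 70% of its speed; a pose out of reach is approached as far as the arm can. A call is refused whole if a number of a shift passes 5 or a number of a turn 8.59, either way. A call with a gripper value outside its range is refused whole. The fingers move at their own pace and stop on an object; the grip force is fixed at half the most. Time passes only in rows, so rows that do not move let the fingers close, or fill a call up. It gives the time, the measured TCP pose, the force, the opening and the grip force at its end, in the units of the state.
- state(): the state, without advancing time (a new reading comes with each control period).
- grab_frame(name): name is "scene" or "top" or "wrist"; returns (picture, depth): 480x640x3 uint8, red, green, blue; 480x640 float32, m along the optical axis (not along the pixel's ray), 0 where there is no reading.
- camera_info(name): a dict with "fx", "fy", "cx", "cy" (pixels), "position" and "rotation" of the camera in the world. Camera axes: x right, y up, looking along -z (the intrinsics and any distortion apply to the point x, -y, -z); pixel columns grow to the right and rows downward; lengths in m; the calibration is good to about 2 mm. A picture is of the moment at which its call begins: read the wrist's pose just before it. camera_info takes no time and is no camera call; for the wrist camera it gives the pose at the moment of the call.
- job_done(): hands the job in; it is judged then, once.
The state is a dict: "time": time; "joints": joint angles; "dq": joint speeds; "joint_torque": joint torques, N m; "tool_pos": TCP position; "ee_rot": TCP orientation; "contact_force": force on the tool from outside, world axes, zero at the start; "ft_torque": the same for the moment, N m; "grip_width": finger opening in m; "finger_force": force on a finger pad.
Only numpy, scipy, OpenCV 4.12 (cv2) and the standard library are available. Lean on these libraries where they do the work, as an engineer would, in place of code of your own. Each camera call takes 0.05 s, during which the arm holds its last target. There are 200 camera calls.

## Task

On the low wooden board lie a wrapped chocolate bar and a block of order slips. With the fingertips push each of them along the board until it sticks out about 4 cm past the board's left end (as seen from the robot) and points straight out, square to that end, so that the packer can take them from below. Only slide them, never lift, tip up or drop them, and leave everything else where it stands.

Things in the scene. Friction and masses are not known exactly. Their poses are not given: they have to be found in the camera images.
- board: the fixed low wooden board on four feet, 210 mm deep (its x), 360 mm long (its y), top 26 mm above the counter; origin: on the counter under its centre; its +y points along its length to its left end, x across it away from the robot, z up; it may stand turned by up to about 0.2 rad. It does not move
- board_left_end (a point): the middle of the top edge of the board's left end, at the height of the top surface; same axes as the board: y points out past the end
- chocolate_bar: the wrapped chocolate bar, 150x69x12 mm, about 0.1 kg, lying flat and loose on the board in either the near or the far lane (lanes about 110 mm apart, mid-lines some 55 mm either side of the board's), its length along the board to within about 0.25 rad; origin: centre of its underside; its +x runs along its length and points to the board's left end, z up. A smooth flat end face that a finger can push
- bar_front (a point): middle of the chocolate bar's leading (left) end face, 75 mm along its +x from its origin, 6 mm up
- order_block: the white block of order slips, 100x70x14 mm, about 0.14 kg, solid, lying flat and loose on the board in the other lane, its length along the board to within about 0.25 rad; origin: centre of its underside; its +x runs along its length and points to the board's left end, z up
- block_front (a point): middle of the order block's leading (left) end face, 50 mm along its +x from its origin, 7 mm up
- drum: a round paper drum of chocolates, 73 mm diameter, 44 mm high, standing on the right part of the board; origin: centre of its underside
- spool: a flat reel of ribbon, 64 mm diameter, 20 mm high, lying on the right part of the board; origin: centre of its underside
- pay_terminal: a card terminal, 150x62x24 mm, lying on the counter left of the board (not part of the job); origin: centre of its underside
- tape_dispenser: a tape dispenser, 47x133x67 mm, on the counter right of the board; origin: centre of its underside
- pick_cup: a glass with wooden tasting picks, 47 mm diameter, 96 mm high, on the counter right of the board; origin: centre of its underside
- bottle_1: a water bottle, 65 mm diameter, 207 mm high, at the back right of the counter; origin: centre of its underside

How it is judged:
By the outcome, as a careful person would: the job done as asked, in the order asked, and still so for the second after the job is handed in, with the robot touching nothing.
It also fails if it takes over 48 s, if anything falls off the work surface, if the arm or the gripper's body presses on something with over 40 N, if the wrist force passes 120 N, or if a joint passes its speed limit or range.

## Working session

There is one attempt and no reset: what is moved stays moved. The work goes in short steps, Python scripts to look and compute and a tool call to move; the robot and the scene stay as the last step left them, time stands still between calls to the robot, and variables do not carry over. Pictures are saved under pics/ and viewed, at most 10 in all, crops included, and the job is handed in when it is done.

Besides the shell and the picture viewer there is one more tool, called after "Request:" as name(argument=value, ...) on one line, values as JSON. play_rows: Moves the arm, as the interface text tells. Its arguments: {"type":"object","properties":{"series":{"type":"array","items":{"type":"number"}}},"required":["series"]}

```bash
mkdir -p pics; python3 - <<'E'
from station import *
import cv2,numpy as np
print(state())
for n in("top","scene"):
    p,d=grab_frame(n); cv2.imwrite(f"pics/{n}0.png",p[...,::-1]); np.savez(f"{n}0.npz",p=p,d=d); print(n,camera_info(n))
E
```

```text
{'time': 0.0, 'joints': array([ 5.13775277e+01,  2.18420660e+01,  7.43874496e+01, -1.30858870e-03,
        8.38575221e+01, -1.23356669e+01]), 'dq': array([-0.05492155,  0.04090876,  0.02786023,  0.00158342,  0.0179876 ,
       -0.04780198]), 'joint_torque': array([ 1.48083749e-03, -4.48461127e+01, -2.31276387e+01, -6.62011757e-05,
        4.73273991e-03,  3.87515274e-05]), 'tool_pos': array([0.24339285, 0.49288389, 0.23868582]), 'ee_rot': array([-1.79914694e+02, -1.73237750e-02,  1.53713323e+02]), 'contact_force': array([-0.18761366,  0.59271708, -0.11725268]), 'ft_torque': array([ 0.03975879, -0.02840928, -0.04272861]), 'finger_force': 0.0, 'grip_width': 0.08537895459297899}
top {'fx': 512.6880712586088, 'fy': 512.6880712586088, 'cx': 325.77467423475605, 'cy': 240.69714434279126, 'position': array([0.45842925, 0.14820085, 1.44084424]), 'rotation': array([  3.25522166,   1.16335669, -89.00732733])}
scene {'fx': 550.2840948186923, 'fy': 550.2840948186923, 'cx': 319.30488269259433, 'cy': 237.9581302462697, 'position': array([ 0.13963008, -0.49424306,  1.00935372]), 'rotation': array([ 39.21537316,  -0.5591604 , -32.65000922])}
```

View pics/top0.png

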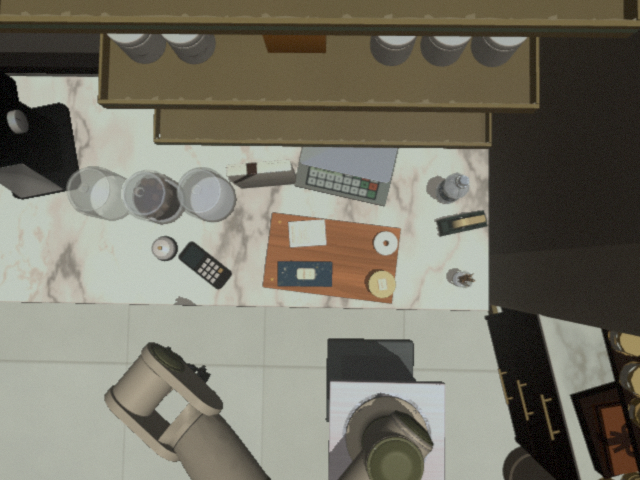

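View pics/scene0.png

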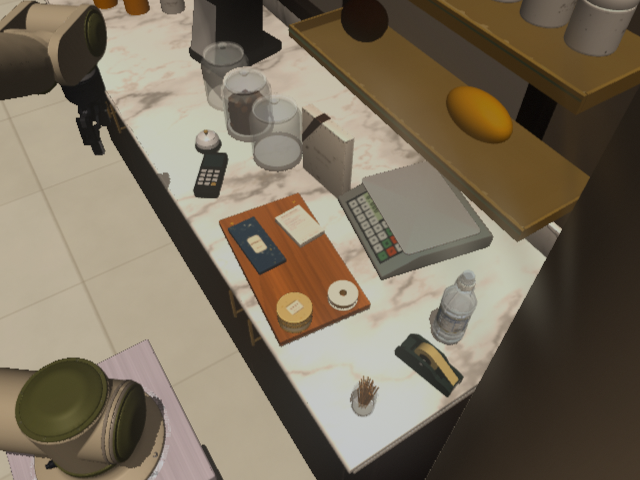

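The top view shows the board with corners about (271,213), (401,228), (396,303) and (263,288). The bar is in the near lane at (305,273) and the block in the far lane at (307,234). The drum (381,284) and spool (386,242) sit behind them, leaving gaps of 10 cm or more. The scene view agrees with this.

```bash
cat > h.py <<'E'
from station import *
import cv2,numpy as np
from scipy.spatial.transform import Rotation as Ro
def cast(ci,uv,z):
    uv=np.asarray(uv,float).reshape(-1,2)
    d=np.c_[(uv[:,0]-ci['cx'])/ci['fx'],-(uv[:,1]-ci['cy'])/ci['fy'],-np.ones(len(uv))]
    d=d@Ro.from_euler('xyz',ci['rotation'],degrees=True).as_matrix().T
    p=np.array(ci['position']); return (p+d*((z-p[2])/d[:,2])[:,None])[:,:2]
def rect(ci,m,z,seed):
    n,l=cv2.connectedComponents(m.astype(np.uint8)); k=l[seed[1],seed[0]]
    if k==0: print('seed off mask'); return None
    c=max(cv2.findContours((l==k).astype(np.uint8),cv2.RETR_EXTERNAL,cv2.CHAIN_APPROX_NONE)[0],key=cv2.contourArea)
    w=cast(ci,c,z)*1000; (c,s,a)=cv2.minAreaRect(w.astype(np.float32))
    a=(a if s[0]>s[1] else a+90)%180   # long-axis angle from +x
    return np.round(c,1),np.round(sorted(s),1),round(a,2)
def show(p,ci,seeds):
    h=cv2.cvtColor(p,cv2.COLOR_RGB2HSV).astype(int); H,S,V=h[...,0],h[...,1],h[...,2]
    return dict(board=(rect(ci,((H<14)|(H>172))&(S>100)&(V>40),.026,seeds[0])),
      bar=rect(ci,cv2.morphologyEx(((H>95)&(H<130)&(S>80)).astype(np.uint8),cv2.MORPH_CLOSE,np.ones((3,3))),.038,seeds[1]),
      block=rect(ci,(S<60)&(V>140),.040,seeds[2]))
E
python3 - <<'E'
from h import *
for n,s in(("top",((345,260),(285,275),(300,235))),("scene",((300,270),(245,235),(300,226)))):
    p=np.load(n+'0.npz')['p']; print(n,p[s[0][1],s[0][0]],show(p,camera_info(n),s))
ci=camera_info("top"); print(cast(ci,[(271,213),(401,228),(396,303),(263,288)],.026),cast(ci,(381,284),.07),cast(ci,(386,242),.046))
print(cast(camera_info("scene"),[(219,224),(301,195)],.026))
E
```

```text
seed off mask
top [139  92  63] {'board': (array([492.3, 163. ]), array([206.5, 356.7]), 83.84), 'bar': None, 'block': (array([451.3, 376.7]), array([1110.6, 1414.5]), 91.45)}
seed off mask
scene [127  72  35] {'board': (array([490.4, 156.5]), array([211.3, 366.7]), 83.71), 'bar': None, 'block': (array([656.7, 577.2]), array([ 629.3, 1731.8]), 89.98)}
[[ 0.61303454  0.33190329]
 [ 0.57686418 -0.02873256]
 [ 0.37067225 -0.01693884]
 [ 0.40499758  0.34914778]] [[0.42293588 0.02847062]] [[0.53637636 0.01408702]]
[[0.40401739 0.33748448]
 [0.61616607 0.31522697]]
```

```bash
python3 - <<'E'
from h import *
a=np.load('top0.npz')['p'][200:315,250:410]; b=np.load('scene0.npz')['p'][185:350,210:380]
a=cv2.resize(a,(800,575),interpolation=cv2.INTER_NEAREST); b=cv2.resize(b,None,fx=3.5,fy=3.5,interpolation=cv2.INTER_NEAREST)
cv2.imwrite('pics/ta.png',a[...,::-1]);cv2.imwrite('pics/sb.png',b[...,::-1])
for n,s in(("top",[(285,275),(305,273),(300,235),(290,213),(345,240)]),("scene",[(245,235),(270,262),(300,226),(300,245)])):
    h=cv2.cvtColor(np.load(n+'0.npz')['p'],cv2.COLOR_RGB2HSV); print(n,[h[v,u].tolist() for u,v in s])
E
```

```text
top [[101, 61, 84], [31, 28, 189], [39, 21, 195], [44, 17, 192], [12, 139, 139]]
scene [[102, 56, 68], [104, 51, 65], [24, 43, 195], [16, 64, 127]]
```

View pics/ta.png

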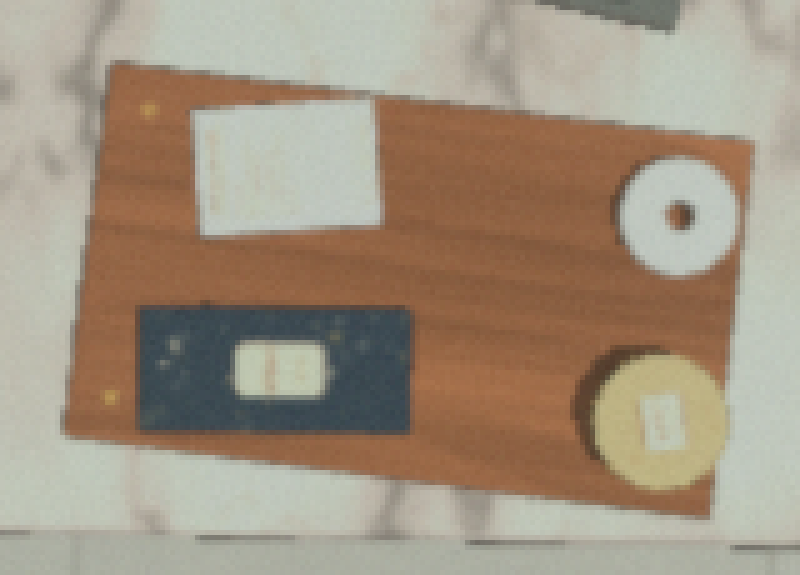

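View pics/sb.png

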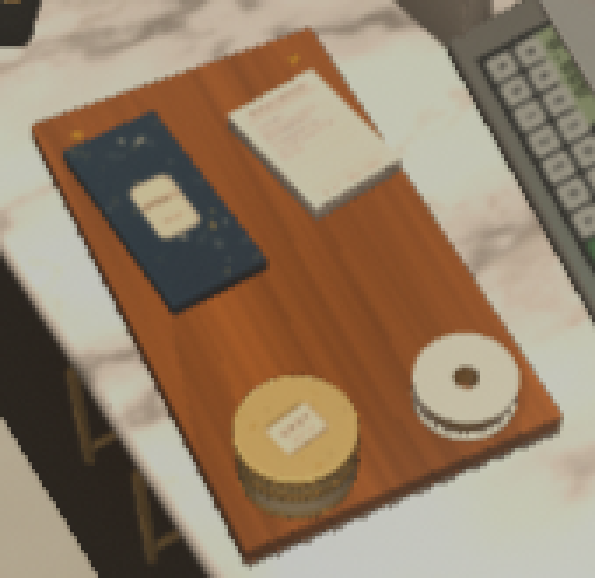

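The crops show clear corners for all three. In the top crop the bar spans (138,307) to (410,433), the block runs from (191,111) to (382,223), and the board runs from (63,436) and (111,62) to (755,143) and (710,517). In the scene crop the same faces are visible, so I'll cross-check the two views.

```bash
python3 - <<'E'
from h import *
# order: left-far, right-far, right-near, left-near
C={'top':dict(o=(250,200),f=5,board=[(111,62),(755,143),(710,517),(63,436)],bar=[(138,307),(411,307),(410,434),(138,432)],block=[(191,111),(375,97),(382,223),(201,237)]),
'scene':dict(o=(210,185),f=3.5,board=[(312,30),(560,412),(248,552),(34,126)],bar=[(155,112),(267,263),(177,306),(65,156)],block=[(312,70),(402,158),(318,208),(229,115)])}
for n,c in C.items():
    ci=camera_info(n)
    for k,z in(('board',.026),('bar',.038),('block',.040)):
        q=cast(ci,np.array(c[k])/c['f']+c['o']-.5,z)*1000
        ax=(q[0]+q[3]-q[1]-q[2])/2; wd=(q[0]+q[1]-q[2]-q[3])/2
        print(n,k,'ctr',q.mean(0).round(1),'size',np.linalg.norm(ax).round(1),np.linalg.norm(wd).round(1),'dir',np.degrees(np.arctan2(ax[1],ax[0])).round(2),'widthdir',np.degrees(np.arctan2(wd[1],wd[0])).round(2),'end',((q[0]+q[3])/2).round(1))
E
```

```text
top board ctr [493.  162.4] size 359.0 207.9 dir 83.81 widthdir -6.13 end [512.3 340.9]
top bar ctr [447.  235.2] size 149.1 68.7 dir 90.79 widthdir 0.9 end [446.  309.7]
top block ctr [558.2 230. ] size 100.4 69.4 dir 95.3 widthdir 4.97 end [553.6 280. ]
scene board ctr [492.4 158.8] size 355.6 206.7 dir 83.69 widthdir -5.83 end [512.  335.5]
scene bar ctr [446.6 229.8] size 147.6 66.2 dir 90.6 widthdir 0.69 end [445.9 303.6]
scene block ctr [558.7 227.7] size 99.6 68.7 dir 95.23 widthdir 4.97 end [554.1 277.3]
```

Request:
play_rows(series=[0, 0, 0, 0, 0, 8.5, 0.42, 0, 0, 0, 0, 0, 8.5, 0.42, 0, 0, 0, 0, 0, 8.5, 0.42, 0, 0, 0, 0, 0, 8.5, 0.42, 0, 0, 0, 0, 0, 8.5, 0.42, 0, 0, 0, 0, 0, 8.5, 0.42, 0, 0, 0, 0, 0, 8.5, 0.42, 0, 0, 0, 0, 0, 8.5, 0.42])

```text
time: 0.9
tool_pos: [0.2435, 0.493, 0.2389]
ee_rot: [-180.0, 0.0, 85.4]
contact_force: [0.3, -1.4, -0.0]
grip_width: 0.0359
finger_force: 0.0
```

Request:
play_rows(series=[0, 0, 0, 0, 0, 2, 0.42, -4, 2.7, 0, 0, 0, 0, 0.42, -4, 2.7, 0, 0, 0, 0, 0.42, -4, 2.7, 0, 0, 0, 0, 0.42, -4, 2.7, 0, 0, 0, 0, 0.42, -4, 2.7, 0, 0, 0, 0, 0.42, -4, 2.7, 0, 0, 0, 0, 0.42, -4, 2.7, 0, 0, 0, 0, 0.42])

```text
time: 1.7
tool_pos: [0.4012, 0.1922, 0.2392]
ee_rot: [-180.0, 0.0, 83.7]
contact_force: [1.0, 1.6, 0.2]
grip_width: 0.0358
finger_force: 0.0
```

```bash
cat >> h.py <<'E'
B=np.array([492.7,160.8]); u=np.array([.108,.994]); v=np.array([.994,-.108])
def st():
    s=state(); r=s['tool_pos'][:2]*1000-B
    print('t',s['time'],'u,v,z mm',(r@u).round(1),(r@v).round(1),(s['tool_pos'][2]*1000).round(1),'rpy',s['ee_rot'].round(2),'F',s['contact_force'].round(1),'w',round(s['grip_width'],4))
E
python3 -c "from h import *;st()"
```

```text
t 1.7 u,v,z mm 21.4 -94.4 239.2 rpy [-179.99    0.     83.72] F [1.  1.6 0.2] w 0.0358
```

Request:
play_rows(series=[-3.2, 2, 0, 0, 0, 0, 0.42, -3.1, 2, 0, 0, 0, 0, 0.42, 0, 0, 4, 0, 0, 0, 0.42, 0, 0, 4, 0, 0, 0, 0.42, 0, 0, 4, 0, 0, 0, 0.42, 0, 0, 4, 0, 0, 0, 0.42, 0, 0, 2, 0, 0, 0, 0.42, 0, 0, 0, 0, 0, 0, 0.42])

```text
time: 2.5
tool_pos: [0.4322, 0.127, 0.0571]
ee_rot: [-179.7, 0.0, 83.7]
contact_force: [-0.6, 0.4, -0.3]
grip_width: 0.0357
finger_force: 0.0
```

```bash
python3 - <<'E'
from h import *
st()
p,d=grab_frame('wrist'); a=cv2.cvtColor(p,cv2.COLOR_RGB2BGR); cv2.imwrite('pics/w1.png',a)
E
```

```text
t 2.5 u,v,z mm -40.2 -56.5 57.1 rpy [-1.7967e+02  5.0000e-02  8.3710e+01] F [-0.6  0.4 -0.3] w 0.0357
```

View pics/w1.png

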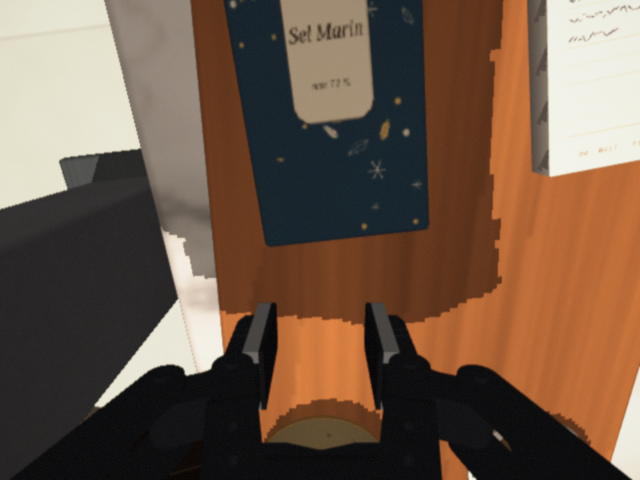

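The wrist view shows the bar straight ahead, its trailing end running from (268,244) to (428,228). The two fingertips at (260,310) and (375,310) are centred behind it and clear.

Request:
play_rows(series=[0, 0.2, 0.7, 0, 0, 0, 0.42, 0, 0, 0.7, 0, 0, 0, 0.42, 0, 0, 0.6, 0, 0, 0, 0.42, 0, 0, 0, 0, 0, 0, 0.42, 0, 0, 0.2, 0, 0, 0, 0.42, 0, 0, 0, 0, 0, 0, 0.42, 0, 0, 0, 0, 0, 0, 0.42, 0, 0, 0, 0, 0, 0, 0.42])

```text
time: 3.35
tool_pos: [0.4357, 0.1269, 0.0375]
ee_rot: [180.0, -0.0, 83.7]
contact_force: [0.1, -0.4, -0.0]
grip_width: 0.0357
finger_force: 0.0
```

Request:
play_rows(series=[0, 0, 0.2, 0, 0, 0, 0.42, 0, 0, 0, 0, 0, 0, 0.42, 0, 0, 0, 0, 0, 0, 0.42, 0, 0, 0.1, 0, 0, 0, 0.42, 0, 0, 0.1, 0, 0, 0, 0.42, 0, 0, 0, 0, 0, 0, 0.42, 0, 0, 0, 0, 0, 0, 0.42, 0, 0, 0, 0, 0, 0, 0.42])

```text
time: 4.15
tool_pos: [0.4356, 0.1269, 0.0333]
ee_rot: [-180.0, 0.0, 83.7]
contact_force: [-0.1, -0.4, -0.2]
grip_width: 0.0358
finger_force: 0.0
```

Request:
play_rows(series=[0.6, 0, 0, 0, 0, 0, 0.42, 0.6, 0, 0, 0, 0, 0, 0.42, 0.5, 0, 0, 0, 0, 0, 0.42, 0.5, 0, 0, 0, 0, 0, 0.42, 0.5, 0, 0, 0, 0, 0, 0.42, 0.5, 0, 0, 0, 0, 0, 0.42, 0.5, 0, 0, 0, 0, 0, 0.42, 0.5, 0, 0, 0, 0, 0, 0.42])

```text
time: 4.95
tool_pos: [0.4402, 0.169, 0.0333]
ee_rot: [-180.0, 0.0, 83.7]
contact_force: [-1.4, -1.6, -0.3]
grip_width: 0.0356
finger_force: 0.6
```

Request:
play_rows(series=[0.6, 0, 0, 0, 0, 0, 0.42, 0.6, 0, 0, 0, 0, 0, 0.42, 0.6, 0, 0, 0, 0, 0, 0.42, 0.6, 0, 0, 0, 0, 0, 0.42, 0.5, 0, 0, 0, 0, 0, 0.42, 0.4, 0, 0, 0, 0, 0, 0.42, 0.2, 0, 0, 0, 0, 0, 0.42, 0, 0, 0, 0, 0, 0, 0.42])

```text
time: 5.75
tool_pos: [0.4441, 0.2037, 0.0333]
ee_rot: [180.0, -0.0, 83.7]
contact_force: [0.2, -0.4, -1.1]
grip_width: 0.0357
finger_force: 0.0
```

```bash
python3 - <<'E'
from h import *
st()
p,d=grab_frame('wrist'); a=cv2.resize(p,(400,300))[...,::-1]
s,_=grab_frame('scene'); b=cv2.resize(s[175:325,190:390],(400,300),interpolation=cv2.INTER_CUBIC)[...,::-1]
t,_=grab_frame('top'); c=cv2.resize(t[200:350,240:440],(400,300),interpolation=cv2.INTER_CUBIC)[...,::-1]
cv2.imwrite('pics/w2.png',np.vstack([np.hstack([a,b]),np.hstack([c,c*0])]))
E
```

```text
t 5.75 u,v,z mm 37.4 -53.0 33.3 rpy [ 1.7999e+02 -1.0000e-02  8.3720e+01] F [ 0.2 -0.4 -1.1] w 0.0357
```

View pics/w2.png

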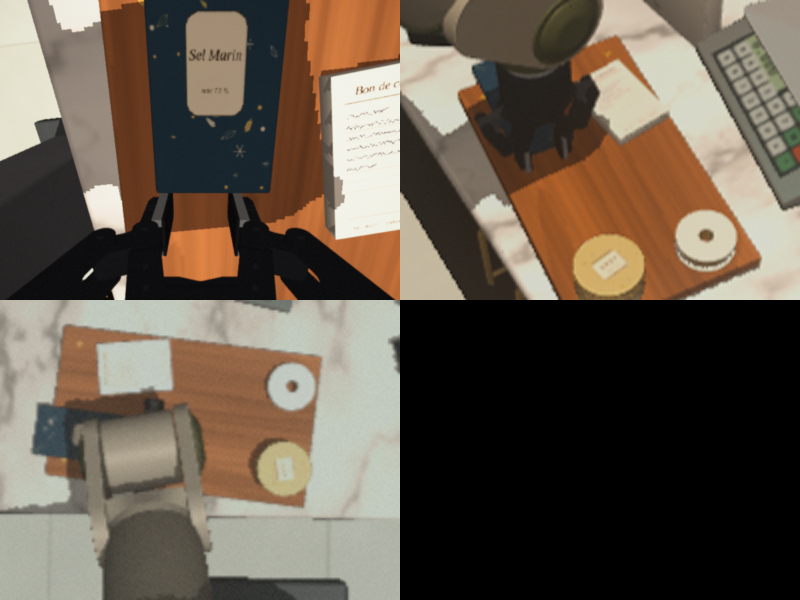

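The bar now lies square against both fingertips (wrist trailing edge level at y≈192 of 300) and sticks out about 2 cm. I'll measure that in the top and wrist views.

```bash
cat >> h.py <<'E'
def uv_(ci,px,z): 
    r=cast(ci,px,z)*1000-B; return np.c_[r@u,r@v].round(1)
E
python3 - <<'E'
from h import *
p,_=grab_frame('wrist'); ci=camera_info('wrist')
h=cv2.cvtColor(p,cv2.COLOR_RGB2HSV).astype(int); m=((h[...,0]>92)&(h[...,0]<125)&(h[...,1]>90)&(h[...,2]>25))
cols=range(260,431,10); e=[(c,np.where(m[:330,c])[0].max()+.5) for c in cols]
print([x[1] for x in e]); r=uv_(ci,e,.038); k=np.polyfit(r[:,1],r[:,0],1); print('trail',np.median(r[:,0]),'tilt deg',np.degrees(np.arctan(k[0])),r[0],r[-1])
t,_=grab_frame('top'); ct=camera_info('top'); h=cv2.cvtColor(t,cv2.COLOR_RGB2HSV).astype(int)
m=(h[...,0]>90)&(h[...,0]<125)&(h[...,1]>40)&(h[...,2]<120); s=m[395:440,245:285]; ys,xs=np.where(s)
print([ (y+395,np.where(s[y])[0].min()+245) for y in range(45) if s[y].any()])
m2=m[240:300,245:285]; e=[(np.where(m2[y])[0].min()+244.5,y+240) for y in range(60) if m2[y].sum()>5]
print(e); print(uv_(ct,e,.038).tolist())
# board end edge refs: top
print(uv_(ct,np.array([(111,62),(63,436)])/5+(250,200)-.5,.026),uv_(camera_info('scene'),np.array([(312,30),(34,126)])/3.5+(210,185)-.5,.026))
E
```

```text
[np.float64(306.5), np.float64(307.5), np.float64(306.5), np.float64(306.5), np.float64(306.5), np.float64(306.5), np.float64(306.5), np.float64(306.5), np.float64(306.5), np.float64(306.5), np.float64(306.5), np.float64(308.5), np.float64(306.5), np.float64(306.5), np.float64(306.5), np.float64(306.5), np.float64(306.5), np.float64(304.5)]
trail 50.0 tilt deg 0.06956232039840408 [ 50.1 -76. ] [ 50.7 -13.1]
[]
[(np.float64(259.5), 254), (np.float64(259.5), 255), (np.float64(258.5), 256), (np.float64(258.5), 257), (np.float64(258.5), 258), (np.float64(258.5), 259), (np.float64(258.5), 260), (np.float64(258.5), 261), (np.float64(258.5), 262), (np.float64(257.5), 263), (np.float64(257.5), 264), (np.float64(257.5), 265), (np.float64(257.5), 266), (np.float64(257.5), 267), (np.float64(257.5), 268), (np.float64(257.5), 269), (np.float64(256.5), 270), (np.float64(256.5), 271), (np.float64(256.5), 272), (np.float64(256.5), 273), (np.float64(258.5), 274), (np.float64(258.5), 275), (np.float64(258.5), 276), (np.float64(266.5), 277)]
[[197.9, -16.0], [197.6, -18.7], [199.9, -21.7], [199.6, -24.5], [199.2, -27.2], [198.8, -29.9], [198.5, -32.6], [198.1, -35.3], [197.8, -38.0], [200.1, -41.1], [199.8, -43.8], [199.4, -46.5], [199.0, -49.2], [198.7, -52.0], [198.3, -54.7], [197.9, -57.4], [200.3, -60.4], [199.9, -63.1], [199.6, -65.8], [199.2, -68.6], [193.4, -70.6], [193.0, -73.3], [192.7, -76.0], [170.5, -75.9]]
[[ 181.5  104.4]
 [ 180.7 -104.3]] [[ 175.3  103.6]
 [ 176.1 -103.1]]
```

Request:
play_rows(series=[0.5, 0, 0, 0, 0, 0, 0.42, 0.5, 0, 0, 0, 0, 0, 0.42, 0.5, 0, 0, 0, 0, 0, 0.42, 0.4, 0, 0, 0, 0, 0, 0.42, 0.2, 0, 0, 0, 0, 0, 0.42, 0.1, 0, 0, 0, 0, 0, 0.42, 0, 0, 0, 0, 0, 0, 0.42, 0, 0, 0, 0, 0, 0, 0.42])

```text
time: 6.8
tool_pos: [0.4465, 0.2253, 0.0333]
ee_rot: [180.0, -0.0, 83.7]
contact_force: [0.7, 1.1, -0.3]
grip_width: 0.0359
finger_force: 0.0
```

Request:
play_rows(series=[-1, 0, 0, 0, 0, 0, 0.42, -3, 0, 0, 0, 0, 0, 0.42, -2, 0, -2, 0, 0, 0, 0.42, 0, 0, -4, 0, 0, 0, 0.42, 0, 4, 0, 0, 0, 0, 0.42, 0, 4, 0, 0, 0, 0, 0.42, 0, 3, 0, 0, 0, 0, 0.42, 0, 0, 0, 0, 0, 0, 0.42])

```text
time: 7.6
tool_pos: [0.5521, 0.152, 0.0931]
ee_rot: [179.9, -0.0, 83.6]
contact_force: [-0.4, 0.1, -0.0]
grip_width: 0.0359
finger_force: 0.0
```

```bash
python3 - <<'E'
from h import *
st()
t,_=grab_frame('top'); ct=camera_info('top'); w,_=grab_frame('wrist'); ci=camera_info('wrist')
h=cv2.cvtColor(t,cv2.COLOR_RGB2HSV).astype(int)
m=(h[...,0]>90)&(h[...,0]<125)&(h[...,1]>40)&(h[...,2]<120)
m2=m[240:300,240:285]; e=[(np.where(m2[y])[0].min()+239.5,y+240) for y in range(60) if m2[y].sum()>5]
print(uv_(ct,e,.038).tolist())
c=cv2.resize(t[200:350,240:440],(400,300),interpolation=cv2.INTER_CUBIC)[...,::-1]
cv2.imwrite('pics/w3.png',np.hstack([cv2.resize(w,(400,300))[...,::-1],c]))
E
```

```text
t 7.6 u,v,z mm -2.3 60.0 93.1 rpy [ 1.7987e+02 -1.0000e-02  8.3610e+01] F [-0.4  0.1 -0. ] w 0.0359
[[220.2, -16.0], [219.8, -18.7], [219.4, -21.4], [219.1, -24.1], [221.4, -27.2], [221.1, -29.9], [220.7, -32.6], [220.3, -35.4], [220.0, -38.1], [219.6, -40.8], [222.0, -43.8], [221.6, -46.6], [221.2, -49.3], [220.9, -52.0], [220.5, -54.7], [220.1, -57.4], [219.8, -60.1], [219.4, -62.8], [221.8, -65.9], [221.4, -68.6], [212.8, -70.3], [215.2, -73.3], [212.1, -75.7], [195.4, -76.3], [173.3, -76.3], [151.1, -76.2]]
```

View pics/w3.png

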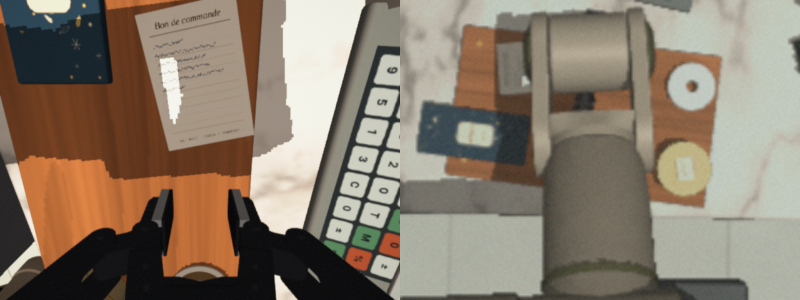

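Bar front is at 220.5 against the board end at 181, so it sticks out about 39.5 mm and is square. Next is the block, with the fingers down behind it.

Request:
play_rows(series=[-0.8, -0.2, 0, 0, 0, 0, 0.42, 0, 0, 2, 0, 0, 0, 0.42, 0, 0, 2, 0, 0, 0, 0.42, 0, 0, 1.2, 0, 0, 0, 0.42, 0, 0, 0.5, 0, 0, 0, 0.42, 0, 0, 0.3, 0, 0, 0, 0.42, 0, 0, 0, 0, 0, 0, 0.42, 0, 0, 0, 0, 0, 0, 0.42])

```text
time: 8.5
tool_pos: [0.5466, 0.1459, 0.0339]
ee_rot: [179.9, -0.0, 83.7]
contact_force: [-0.9, 0.9, 0.1]
grip_width: 0.0361
finger_force: 0.0
```

Request:
play_rows(series=[0.5, 0.2, 0, 0, 0, 0, 0.42, 0.5, 0, 0, 0, 0, 0, 0.42, 0.5, 0, 0, 0, 0, 0, 0.42, 0.5, 0, 0, 0, 0, 0, 0.42, 0.5, 0, 0, 0, 0, 0, 0.42, 0.5, 0, 0, 0, 0, 0, 0.42, 0.5, 0, 0, 0, 0, 0, 0.42, 0.5, 0, 0, 0, 0, 0, 0.42])

```text
time: 9.3
tool_pos: [0.5527, 0.1858, 0.0333]
ee_rot: [-180.0, 0.0, 83.7]
contact_force: [-0.9, -1.5, 0.8]
grip_width: 0.036
finger_force: 0.6
```

Request:
play_rows(series=[0.6, 0, 0, 0, 0, 0, 0.42, 0.6, 0, 0, 0, 0, 0, 0.42, 0.6, 0, 0, 0, 0, 0, 0.42, 0.6, 0, 0, 0, 0, 0, 0.42, 0.5, 0, 0, 0, 0, 0, 0.42, 0.5, 0, 0, 0, 0, 0, 0.42, 0.4, 0, 0, 0, 0, 0, 0.42, 0.2, 0, 0, 0, 0, 0, 0.42])

```text
time: 10.1
tool_pos: [0.5571, 0.2255, 0.0333]
ee_rot: [180.0, -0.0, 83.7]
contact_force: [-0.0, -1.0, 0.8]
grip_width: 0.0358
finger_force: 0.6
```

Request:
play_rows(series=[0.5, 0, 0, 0, 0, 0, 0.42, 0.5, 0, 0, 0, 0, 0, 0.42, 0.5, 0, 0, 0, 0, 0, 0.42, 0.4, 0, 0, 0, 0, 0, 0.42, 0.3, 0, 0, 0, 0, 0, 0.42, 0.2, 0, 0, 0, 0, 0, 0.42, 0, 0, 0, 0, 0, 0, 0.42, 0, 0, 0, 0, 0, 0, 0.42])

```text
time: 10.9
tool_pos: [0.5597, 0.2491, 0.0333]
ee_rot: [-180.0, -0.0, 83.7]
contact_force: [-0.4, -0.8, 0.1]
grip_width: 0.0358
finger_force: 0.0
```

```bash
python3 - <<'E'
from h import *
st()
t,_=grab_frame('top'); w,_=grab_frame('wrist'); s,_=grab_frame('scene')
np.savez('f4.npz',t=t,w=w,s=s)
g=lambda a:cv2.resize(a,(400,300),interpolation=cv2.INTER_CUBIC)
cv2.imwrite('pics/w4.png',np.vstack([np.hstack([g(w),g(s[165:315,190:390])]),np.hstack([g(t[200:300,240:373]),g(t[200:350,240:440])])])[...,::-1])
E
```

```text
t 10.9 u,v,z mm 95.0 57.1 33.3 rpy [-1.800e+02 -1.000e-02  8.371e+01] F [-0.4 -0.8  0.1] w 0.0358
```

View pics/w4.png

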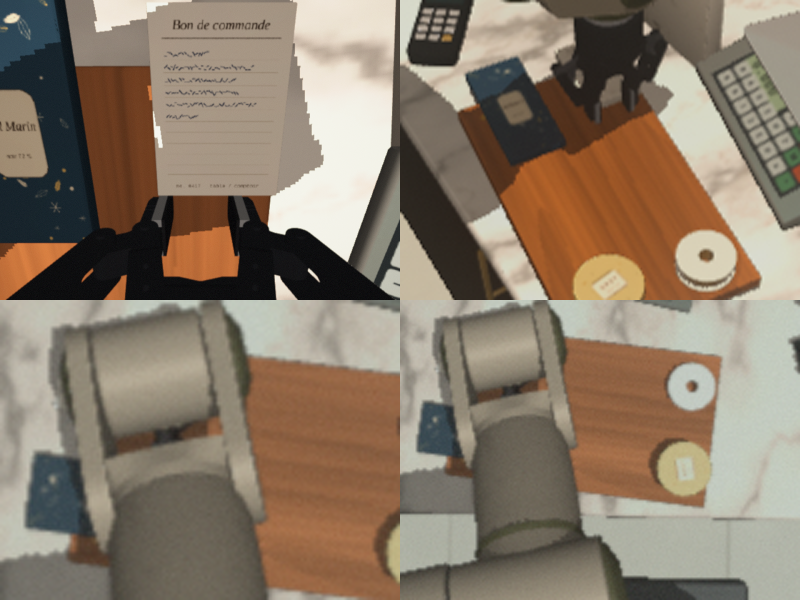

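The block is square against the fingers (wrist trailing edge level at y≈195). The board's left end also shows in the wrist view at y≈66, so both can be measured in one frame.

```bash
python3 - <<'E'
from h import *
ci=camera_info('wrist'); w=np.load('f4.npz')['w']; h=cv2.cvtColor(w,cv2.COLOR_RGB2HSV).astype(int)
wood=(h[...,0]<16)&(h[...,1]>110)
e=[(c,np.where(wood[60:200,c])[0].min()+59.5) for c in range(140,235,8)]
white=(h[...,1]<70)&(h[...,2]>90)
f=[(c,np.where(white[230:335,c])[0].max()+230.5) for c in range(265,435,10)]
print([x[1] for x in e],[x[1] for x in f])
a=uv_(ci,e,.026);b=uv_(ci,f,.040)
for q in(a,b): print(np.median(q[:,0]),np.degrees(np.arctan(np.polyfit(q[:,1],q[:,0],1)[0])),q[0],q[-1])
# bar trailing edge
bl=(h[...,0]>92)&(h[...,0]<125)&(h[...,1]>90)&(h[...,2]>25)
g=[(c,np.where(bl[300:420,c])[0].max()+300.5) for c in range(20,140,10)];print(g); print(uv_(ci,g,.038).tolist())
E
```

```text
[np.float64(106.5), np.float64(105.5), np.float64(105.5), np.float64(105.5), np.float64(105.5), np.float64(105.5), np.float64(105.5), np.float64(105.5), np.float64(105.5), np.float64(105.5), np.float64(105.5), np.float64(105.5)] [np.float64(313.5), np.float64(312.5), np.float64(311.5), np.float64(311.5), np.float64(311.5), np.float64(311.5), np.float64(311.5), np.float64(311.5), np.float64(311.5), np.float64(312.5), np.float64(312.5), np.float64(313.5), np.float64(313.5), np.float64(311.5), np.float64(311.5), np.float64(311.5), np.float64(311.5)]
178.5 0.09515794809200442 [178.2  -5.3] [178.4  24.9]
106.8 -0.04635780391885148 [106.1  36.1] [106.8  94.8]
[(20, np.float64(387.5)), (30, np.float64(386.5)), (40, np.float64(387.5)), (50, np.float64(386.5)), (60, np.float64(386.5)), (70, np.float64(386.5)), (80, np.float64(386.5)), (90, np.float64(386.5)), (100, np.float64(386.5)), (110, np.float64(387.5)), (120, np.float64(387.5)), (130, np.float64(384.5))]
[[72.1, -63.8], [72.6, -59.7], [72.1, -55.8], [72.6, -51.7], [72.6, -47.7], [72.6, -43.7], [72.6, -39.7], [72.5, -35.7], [72.5, -31.7], [72.0, -27.8], [72.0, -23.8], [73.5, -19.6]]
```

Request:
play_rows(series=[0.4, 0, 0, 0, 0, 0, 0.42, 0.4, 0, 0, 0, 0, 0, 0.42, 0.3, 0, 0, 0, 0, 0, 0.42, 0.2, 0, 0, 0, 0, 0, 0.42, 0, 0, 0, 0, 0, 0, 0.42, 0, 0, 0, 0, 0, 0, 0.42, -0.5, 0, 0, 0, 0, 0, 0.42, -2, 0, 0, 0, 0, 0, 0.42])

```text
time: 11.85
tool_pos: [0.5583, 0.2377, 0.0333]
ee_rot: [180.0, -0.0, 83.8]
contact_force: [0.2, -0.8, 0.3]
grip_width: 0.0359
finger_force: 0.0
```

Request:
play_rows(series=[-2, 0, -3, 0, 0, 0, 0.42, -3, 0, -4, 0, 0, 0, 0.42, -3, -2, -4, 0, 0, 0, 0.42, -4, -2.5, 0, 0, 0, 0, 0.42, -4, -2.5, 0, 0, 0, 0, 0.42, -4, -2.5, 0, 0, 0, 0, 0.42, -4, -2.5, 0, 0, 0, 0, 0.42, 0, 0, 0, 0, 0, 0, 0.42])

```text
time: 12.65
tool_pos: [0.4116, 0.0108, 0.1406]
ee_rot: [-179.9, 0.0, 83.4]
contact_force: [1.0, 0.0, -1.1]
grip_width: 0.0357
finger_force: 0.0
```

```bash
python3 - <<'E'
from h import *
st()
t,_=grab_frame('top'); s,_=grab_frame('scene')
np.savez('f5.npz',t=t,s=s)
g=lambda a:cv2.resize(a,(800,300),interpolation=cv2.INTER_NEAREST)
cv2.imwrite('pics/w5.png',np.vstack([g(t[205:301,240:496][:, :]),g(s[165:285,190:510])])[...,::-1])
E
```

```text
t 12.65 u,v,z mm -157.8 -64.4 140.6 rpy [-1.7991e+02  3.0000e-02  8.3430e+01] F [ 1.   0.  -1.1] w 0.0357
```

View pics/w5.png

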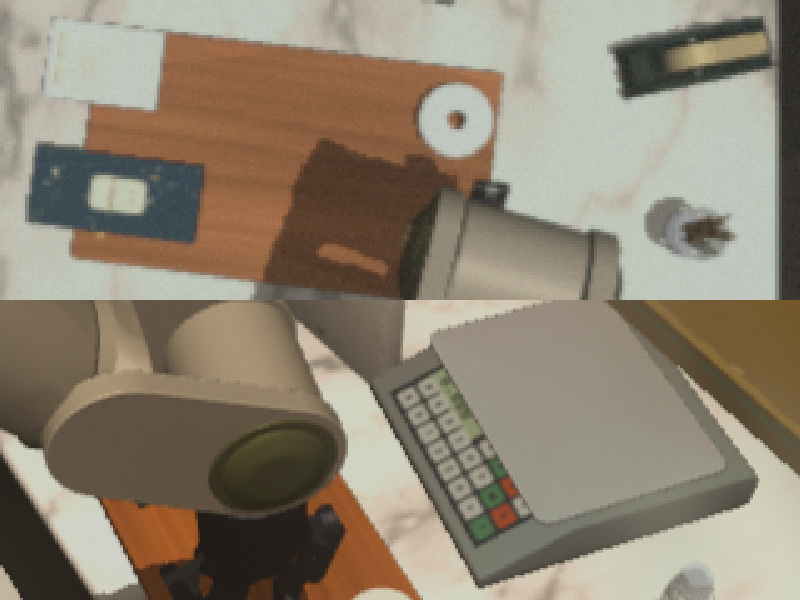

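In the top crop the block spans (50,17), (44,98), (158,110) and (165,33). The bar front is at (35,143) and (27,221). Both stick out squarely and everything else is in place, so I'll do the final numeric check.

```bash
python3 - <<'E'
from h import *
ct=camera_info('top'); P=lambda l:np.array(l)/3.125+(240,205)-.5
for n,l,z in(('block',[(51,17),(44,98),(158,110),(165,33)],.04),('bar',[(36,143),(27,221),(195,242),(204,165)],.038),('board end near/edge',[(72,257),(91,112)],.026)):
    print(n,uv_(ct,P(l),z).tolist())
h=cv2.cvtColor(np.load('f5.npz')['t'],cv2.COLOR_RGB2HSV).astype(int)
wood=(h[...,0]<16)&(h[...,1]>90)
e=[(np.where(wood[y,255:300])[0].min()+254.5,y) for y in list(range(241,250))+list(range(283,287))]; print(uv_(ct,e,.026).tolist())
E
```

```text
block [[223.8, 103.0], [220.4, 31.4], [119.5, 33.4], [122.1, 101.4]]
bar [[222.5, -8.7], [221.2, -77.5], [72.6, -77.1], [73.4, -9.4]]
board end near/edge [[179.5, -104.2], [179.6, 24.9]]
[[179.7, 23.0], [179.4, 20.3], [181.8, 17.2], [181.4, 14.4], [181.0, 11.7], [180.7, 8.9], [180.3, 6.2], [179.9, 3.4], [179.6, 0.7], [180.9, -94.1], [180.6, -96.8], [180.2, -99.5], [179.8, -102.2]]
```

```bash
python3 -c "from station import *;print(job_done())"
```

```text
the job is handed in; nothing more can be done
None
```

I slid the chocolate bar and then the order block along the board; each now sticks out about 4 cm past the left end and points squarely out. The arm is clear, and the job was handed in at about 13 s.

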